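# Clamp a cream tub in the lid press

### The job

Unlock the bench lid press by drawing its locking pin straight out sideways and laying it flat in the notch of the pin rest on the press's side; then press the black palm knob down with the fingertips until the foot bears on the lid of the tub standing under it and the foot's spring is squeezed about halfway (10 of its 20 mm), never squeezing it solid. Finish while holding the knob down at that squeeze, so that the lid can be taped; do not let go. Keep both tubs standing where they are and leave the other things on the table alone.

Things in the scene. Friction and masses are not known exactly. Their poses are not given: they have to be found in the camera images.
- press: White and steel hand press fixed to the table, 232 mm high. Origin on the table, on the plunger's axis; z up; column at local +x, open front to -x; pin tab and pin rest on its +y side. On the beam (top z 150 mm) stand two cheek plates, 8 mm thick, at y -29 and +29 mm, x -33 to +17, tops at z 208. Base rails 12 mm high at y +-72 mm; a tub stands on the table between them.
- bore (a point): Where the pin's origin lies when home: press-local (-16, 0, 190) mm, on the line of the 11 mm square bores in the two cheeks, axes as the press. The bores run along y; the pin comes out towards +y and must move 70 mm to be clear of both cheeks (72-80 mm is right).
- notch (a point): Centre of the notch on the pin rest's top: press-local (-85, +91, 110) mm, axes as the press. Open at the top, running along y, 44 mm long, 14 mm wide inside, its sloping lips flare to about 32 mm and end 27 mm above this point. The point lies on the axis of a pin lying in it, 4 mm above the notch's floor.
- pin: Loose steel locking pin, about 50 g: straight square shank 8 x 8 mm, y -36 to +42 mm, and a flat upright tab (8 mm thick in x, y +42 to +74, z -6 to +26 mm). Origin on the shank's axis. At the start it is home in the bores, parallel to the press's y, and blocks the plunger by standing 2 mm below its steel flange.
- pin_grip (a point): Where to pinch the tab from above: pin-local (0, 60, 12) mm, fingers closing along the pin's x; nothing stands within 25 mm of it. Pinched here, the fingertips reach 7 mm below the shank's axis.
- pin_balance (a point): The pin's balance point, on the shank's axis, pin-local (0, 17.5, 0) mm; it must lie over the notch (within 20 mm of the notch's centre along it).
- knob_top (a point): Centre of the flat top (32 mm wide) of the black mushroom palm knob, 40 mm across, that ends the plunger: 232 mm above the table when up. It moves straight down.
- plunger (a joint): How far the knob and plunger are pressed down, m: 0 up, 0.050 at most; with the pin home only about 0.002. The return spring lifts it: about 4 N to start (5.5 N spring less the weight), 0.1 N more per mm. The rubber foot hangs under it.
- foot (a joint): How far the foot's own spring is squeezed, m: 0 hanging free, 0.020 solid. 0.4 N per mm, so about 4 N at 10 mm, in addition to the return spring (about 11 N on the knob in all). After the foot meets the lid each mm of knob travel squeezes it 1 mm.
- pad_face (a point): Centre of the underside of the round rubber foot under the plunger, 54 mm across: 97 mm above the table with the knob up.
- tub_tall: Loose white lidded tub, 88 mm across the lid, 85 mm high, 0.35 kg, origin under its centre. It stands either under the foot (then the foot meets it after 12 mm of knob travel) or beside the press on its local -y side.
- tub_low: Loose white lidded tub like the other but 73 mm high (the foot meets it after 24 mm of knob travel). Whichever tub is not under the foot stands beside the press.
- cutter: Bystander: steel ring cutter, 64 mm across, 45 mm high, origin under its centre.
- scraper: Bystander: dough scraper lying flat, 80 x 110 mm, 16 mm high.
- palette: Bystander: palette knife with wooden handle, 305 mm long, 18 mm high, lying.
- cup: Bystander: small aluminium baking cup, 68 mm across, 55 mm high.

How it is judged:
By the outcome, as a careful person would: the job done as asked, in the order asked, and still so for the second after the job is handed in, while the arm keeps its last pose, push and grip.
It also fails if it takes over 51 s, if anything falls off the work surface, if the arm or the gripper's body presses on something with over 40 N, if the wrist force passes 120 N, or if a joint passes its speed limit or range.

### The arm

A 6-joint arm with a two-finger parallel gripper is mounted at the origin on the work surface. World frame = base frame: x ahead of the robot, y to its left, z up, the work surface at z = 0. Lengths are in m, angles in rad, forces in N, time in s.
With the tool pointing down it reaches from about 0.35 to 0.775 m from the base axis. Payload 7.3 kg.
Tool frame: the origin (TCP) lies at the very end of the fingers, on their centre line; the grasp point (between the pads) lies 19 mm behind it; z points along the fingers, y is the line along which they close (so a half turn about z gives the same grasp; the last joint's range is limited). The gripper opens to 92 mm and grips with 3 to 60 N. Pads are 19 mm wide; open, the fingers measure 130 mm over their backs; the gripper's body (75 mm by 190 mm) begins 47 mm behind the grasp point.
Start: joints at [0.974, 0.342, 1.524, -0, 1.275, -0.146], TCP at [0.229, 0.473, 0.227] pointing down, gripper open.
Joint ranges: [-2.53, 2.53], [-0.77, 2.02], [0.04, 2.7], [-1, 4.14], [0.28, 2.66], [-3.11, 3.11]. Speed limits (rad/s): [2.57, 2.57, 3.14, 3.14, 3.14, 3.14].

### API

Orientations are given as a 3x3 rotation matrix whose columns are the frame's x, y, z axes.
In Python, from bench import r, eyes gives the robot as it stands.
- The arm moves only by the shell command python3 -m crank 'ROWS' [FORCE]. ROWS is a JSON object with one list for each field, all of the same length, 1 to 20, a row being the entries at one place: rx, ry, rz (a rotation vector in rad), x, y, z (the shift in m), aperture (the finger opening in m); each row shifts and turns the commanded pose from where the row before left it, along the tool's axes as they then stand; what a row does not reach is not made up. A row lasts 1/12 s, in which the tool goes at most 0.0417 m and 0.125 rad, less where a joint would pass 70% of its speed; a pose out of reach is approached as far as the arm can. The fingers move at their own pace and stop on an object; FORCE is the grip in N (left out, the last holds). Time passes only in rows, so rows that do not move let the fingers close. It prints the time, the measured TCP pose, the force, the opening and the grip force at its end. Input that does not fit is refused with a message, and nothing moves.
- r.get_obs(): the state, without advancing time (a new reading comes with each control period).
- eyes.camera(name): name is "side" or "top"; returns the picture (384x512x3 uint8, red, green, blue); there is no depth.
- eyes.calibration(name): a dict with "fx", "fy", "cx", "cy" (pixels), "T" (4x4, takes a point from camera to world coordinates). Camera axes: x right, y down, z forward; pixel columns grow to the right and rows downward; lengths in m; the calibration is good to about 2 mm. A picture is of the moment at which its call begins. calibration takes no time and is no camera call.
- r.finish_job(): hands the job in; it is judged then, once.
The state is a dict: "t": time; "q": joint angles; "joint_vel": joint speeds; "tau": joint torques, N m; "eef_pos": TCP position; "tcp_rot": TCP orientation; "wrist_force": force on the tool from outside, world axes, zero at the start; "wrist_torque": the same for the moment, N m; "gripper_width": finger opening in m; "grasp_force": force on a finger pad.
Only numpy, scipy, OpenCV 4.12 (cv2) and the standard library are available. Lean on these libraries where they do the work, as an engineer would, in place of code of your own. Each camera call takes 0.05 s, during which the arm holds its last target. There are 200 camera calls.

## Working session

There is one attempt and no reset: what is moved stays moved. The work goes in short steps, Python scripts to look and compute and a shell command to move; the robot and the scene stay as the last step left them, time stands still between calls to the robot, and variables do not carry over. Pictures are saved under pics/ and viewed, at most 10 in all, crops included, and the job is handed in when it is done.

```bash
ls; mkdir -p pics; python3 - <<'E'
from bench import r, eyes
import cv2, numpy as np
for n in ("side","top"):
    im=eyes.camera(n); cv2.imwrite(f"pics/{n}0.png",cv2.resize(im[:,:,::-1],(768,576),interpolation=cv2.INTER_CUBIC)); np.save(f"pics/{n}0.npy",im)
    c=eyes.calibration(n); print(n,{k:np.round(v,4).tolist() for k,v in c.items()})
o=r.get_obs();print(o["t"],o["eef_pos"],np.round(o["tcp_rot"],3).tolist(),o["gripper_width"])
E
```

```text
pics
side {'fx': 423.8532, 'fy': 423.8532, 'cx': 253.4486, 'cy': 195.8694, 'T': [[0.7687, -0.295, 0.5675, -0.0763], [-0.6392, -0.3837, 0.6664, -0.7675], [0.0212, -0.8751, -0.4835, 0.6878], [0.0, 0.0, 0.0, 1.0]]}
top {'fx': 468.0391, 'fy': 468.0391, 'cx': 264.4789, 'cy': 196.3993, 'T': [[0.0214, -0.9868, 0.1605, 0.3406], [-0.9998, -0.0211, 0.0036, -0.037], [-0.0001, -0.1605, -0.987, 1.4566], [0.0, 0.0, 0.0, 1.0]]}
0.1 [0.22852288 0.47225761 0.22610913] [[-0.9, 0.436, -0.001], [0.436, 0.9, -0.001], [0.0, -0.001, -1.0]] 0.09175158945079445
```

View pics/side0.png

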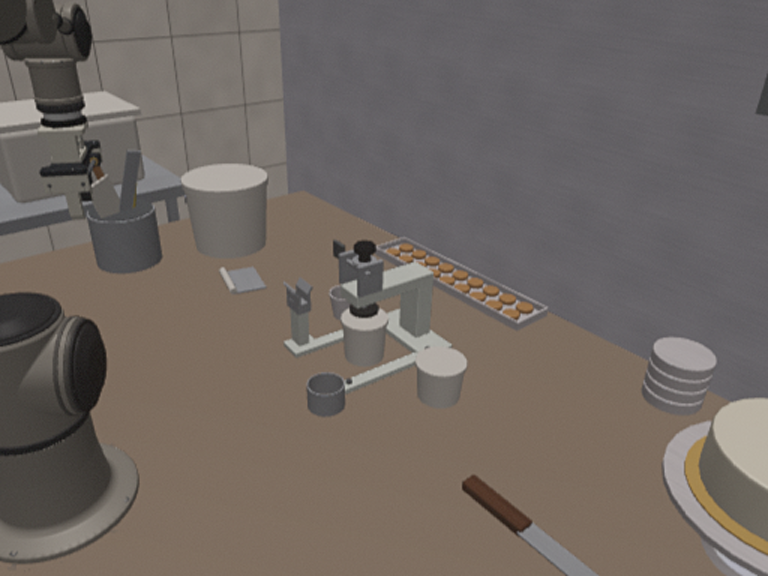

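View pics/top0.png

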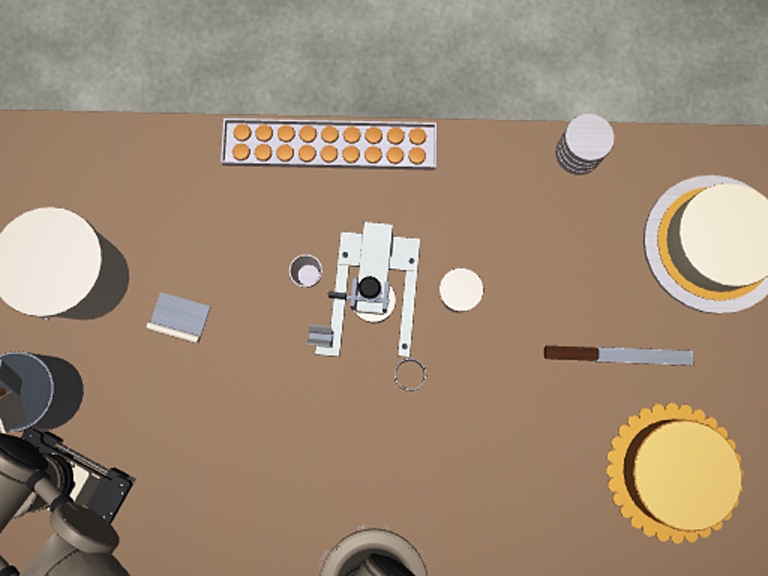

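Side view: the press stands mid-table, knob at about (364,248), pin tab (340,248), notch (300,292). Top view: knob (369,287), pin tab (337,295), rest (320,335); the cup stands at (306,271), the ring cutter at (410,374) and the spare tub at (461,289). I'll enlarge the press in both views.

```bash
python3 - <<'E'
import cv2, numpy as np
s=np.load("pics/side0.npy")[150:280,180:320,::-1]; t=np.load("pics/top0.npy")[140:270,190:330,::-1]
# 140x130 -> side by side vertical limits 800x600: 400x371 each ; scale 5.5 for smaller zone
s=np.load("pics/side0.npy")[155:255,185:318,::-1]; t=np.load("pics/top0.npy")[145:245,195:328,::-1]
for n,i in (("s",s),("t",t)): cv2.imwrite(f"pics/{n}c.png",cv2.resize(i,None,fx=6,fy=6,interpolation=cv2.INTER_CUBIC))
E
```

```text
(no output)
```

View pics/sc.png

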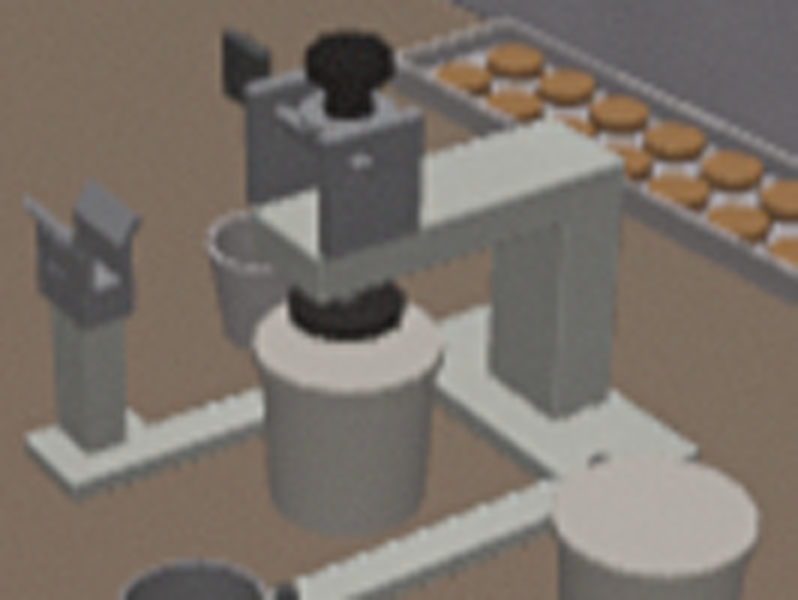

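View pics/tc.png

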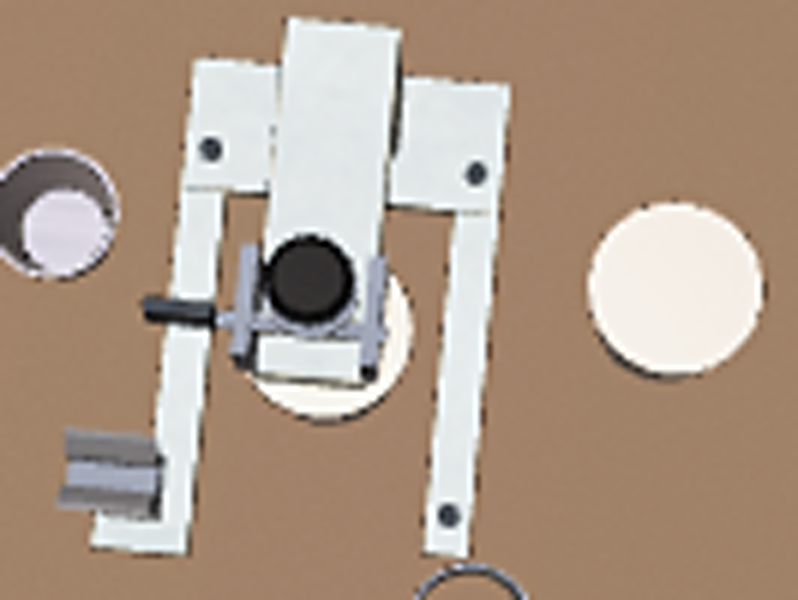

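The crops show the knob at top-crop (311,277) and side-crop (350,64), and the tab top at top-crop (145..213,303..313). The notch is at top-crop (110,472). The spare tub lid is at top-crop (675,288) and side-crop (655,513).

```bash
cat > h.py <<'E'
import numpy as np
from bench import r, eyes
C={n:eyes.calibration(n) for n in ("side","top")}
def ray(n,u,v):
    c=C[n];T=np.array(c["T"]);d=T[:3,:3]@[(u-c["cx"])/c["fx"],(v-c["cy"])/c["fy"],1];return T[:3,3],d/np.linalg.norm(d)
def plane(n,u,v,z):
    o,d=ray(n,u,v);return o+d*(z-o[2])/d[2]
def tri(us,ut):
    A=np.zeros((3,3));b=np.zeros(3)
    for n,p in (("side",us),("top",ut)):
        o,d=ray(n,*p);P=np.eye(3)-np.outer(d,d);A+=P;b+=P@o
    x=np.linalg.solve(A,b);o,d=ray("side",*us);return x,np.linalg.norm(np.cross(x-o,d))
def proj(n,p):
    c=C[n];T=np.array(c["T"]);q=T[:3,:3].T@(np.array(p)-T[:3,3]);return np.array([c["fx"]*q[0]/q[2]+c["cx"],c["fy"]*q[1]/q[2]+c["cy"]])
k=lambda u,v:(195+(u+.5)/6-.5,145+(v+.5)/6-.5)   # top crop
s=lambda u,v:(185+(u+.5)/6-.5,155+(v+.5)/6-.5)   # side crop
E
python3 - <<'E'
from h import *
np.set_printoptions(precision=4,suppress=True)
for nm,a,b in (("knob rim",(350,64),(311,277)),("tab far",(224,32),(145,303)),("tab near(+42)",(268,52),(213,313)),("sparelid",(655,513),(675,288)),
  ("lip+x far",(93,183),(66,430)),("lip+x near",(138,222),(160,440)),("lip-x far",(27,200),(58,503)),
  ("beam back R",(622,160),(401,30)),("beam back L",(556,120),(288,18)),("beam front R",(322,268),(366,387)),("beam frontL",(255,210),(255,375))):
    x,e=tri(s(*a),k(*b));print(nm,x,"gap/2 %.4f"%e)
P=[plane("top",*k(*p),.15) for p in ((288,18),(255,375),(401,30),(366,387))]
for a,b in ((0,1),(2,3)):d=P[a]-P[b];print("yaw",np.arctan2(d[1],d[0]))
R=[plane("top",*k(*p),.012) for p in ((193,60),(510,85),(468,556),(510,85),(185,553),(93,546),(212,149),(476,173),(449,515))];print(np.array(R))
for a,b in ((0,1),(2,3)):d=R[a]-R[b];print("dir",np.arctan2(d[1],d[0]))
E
```

```text
knob rim [0.5545 0.0168 0.2227] gap/2 0.0012
tab far [0.542  0.0915 0.2146] gap/2 0.0018
tab near(+42) [0.5398 0.0594 0.2167] gap/2 0.0006
sparelid [ 0.5798 -0.1594  0.0718] gap/2 0.0003
lip+x far [0.4943 0.1342 0.1348] gap/2 0.0006
lip+x near [0.4901 0.0898 0.1345] gap/2 0.0012
lip-x far [0.4595 0.1363 0.136 ] gap/2 0.0006
beam back R [ 0.6887 -0.02    0.1493] gap/2 0.0009
beam back L [0.6948 0.0338 0.1472] gap/2 0.0001
beam front R [ 0.5176 -0.0083  0.1445] gap/2 0.0006
beam frontL [0.5211 0.0442 0.1498] gap/2 0.0001
yaw -0.060643855277966494
yaw -0.07251273269569351
[[ 0.7073  0.0907  0.012 ]
 [ 0.6973 -0.0771  0.012 ]
 [ 0.4485 -0.0595  0.012 ]
 [ 0.6973 -0.0771  0.012 ]
 [ 0.4469  0.0859  0.012 ]
 [ 0.4495  0.1333  0.012 ]
 [ 0.6594  0.0791  0.012 ]
 [ 0.6495 -0.06    0.012 ]
 [ 0.4693 -0.0493  0.012 ]]
dir 1.5113033135484146
dir 3.071162038544692
```

```bash
cat >> h.py <<'E'
YAW=-.065;O=np.array([.5545,.0168,0]);Rp=np.array([[np.cos(YAW),-np.sin(YAW),0],[np.sin(YAW),np.cos(YAW),0],[0,0,1]])
W=lambda x,y,z:O+Rp@(np.array([x,y,z])/1000)
def to(p):
    "remaining shift in tool axes to world p, and turn to grasp yaw"
    o=r.get_obs();T=np.array(o["tcp_rot"]);d=T.T@(np.array(p)-o["eef_pos"])
    Rt=np.column_stack([-Rp[:,1],-Rp[:,0],[0,0,-1]]);Rt=min((Rt,Rt@np.diag([-1,-1,1.])),key=lambda R:-np.trace(T.T@R))
    import cv2
    print("t",o["t"],"tool d",np.round(d,4),"rv",np.round(cv2.Rodrigues(T.T@Rt)[0].ravel(),3),"F",np.round(o["wrist_force"],2),"q",np.round(o["q"],2),"pos",np.round(o["eef_pos"],4), "w",round(o["gripper_width"],4))
E
python3 -c "
from h import *
to(W(-16,60,300)); print(W(-16,60,183),W(-85,91,110))"
python3 -m crank '{"rx": [0,0],"ry": [0,0],"rz": [0,0],"x": [-0.001,0],"y": [0,0],"z": [-0.035,-0.035],"aperture": [0.092,0.092]}' 5
python3 -m crank '{"rx": [0,0,0,0,0,0,0,0,0,0,0,0,0,0,0,0,0],"ry": [0,0,0,0,0,0,0,0,0,0,0,0,0,0,0,0,0],"rz": [0,0,0,0,0,0,0,0,0,0,0,0,0,0,0,0,0],"x": [-0.026,-0.026,-0.026,-0.026,-0.026,-0.026,-0.026,-0.026,-0.026,-0.026,-0.026,-0.026,-0.026,-0.026,-0.026,-0.026,0],"y": [-0.0125,-0.0125,-0.0125,-0.0125,-0.0125,-0.0125,-0.0125,-0.0125,-0.0125,-0.0125,-0.0125,-0.0125,-0.0125,-0.0125,-0.0125,-0.0125,0],"z": [0,0,0,0,0,0,0,0,0,0,0,0,0,0,0,0,0],"aperture": [0.06,0.06,0.06,0.06,0.06,0.06,0.06,0.06,0.06,0.06,0.06,0.06,0.06,0.06,0.06,0.06,0.06]}'
python3 -c "
from h import *
to(W(-16,60,300))"
```

```text
t 0.1 tool d [-0.4544 -0.2185 -0.0737] rv [-1.000e-03  1.000e-03  1.185e+00] F [ 0.72 -0.43  0.07] q [ 0.97  0.34  1.52  0.    1.28 -0.15] pos [0.2285 0.4723 0.2261] w 0.0918
[0.54243104 0.07771256 0.183     ] [0.47559034 0.11312894 0.11      ]
t: 0.27
eef_pos: [0.2289, 0.4709, 0.2954]
tcp_rot: [[-0.9, 0.436, -0.003], [0.436, 0.9, -0.005], [0.001, -0.006, -1.0]]
wrist_force: [0.2, 0.9, 1.1]
gripper_width: 0.0922
grasp_force: 0.0
t: 1.68
eef_pos: [0.5193, 0.1071, 0.2957]
tcp_rot: [[-0.898, 0.439, -0.0], [0.439, 0.898, -0.002], [-0.001, -0.002, -1.0]]
wrist_force: [-0.4, -1.5, 0.3]
gripper_width: 0.0599
grasp_force: 0.0
t 1.6833 tool d [-0.0337 -0.0162 -0.0042] rv [-1.000e-03  1.000e-03  1.181e+00] F [-0.36 -1.48  0.27] q [ 0.06  0.31  1.38 -0.    1.45 -1.06] pos [0.5193 0.1071 0.2957] w 0.0599
```

```bash
python3 -m crank '{"rx": [0,0,0,0,0,0,0,0,0,0,0,0,0],"ry": [0,0,0,0,0,0,0,0,0,0,0,0,0],"rz": [0,0.118,0.118,0.118,0.118,0.118,0.118,0.118,0.118,0.118,0.118,0,0],"x": [-0.034,0,0,0,0,0,0,0,0,0,0,0,0],"y": [-0.016,0,0,0,0,0,0,0,0,0,0,0,0],"z": [0,0,0,0,0,0,0,0,0,0,0,0,0],"aperture": [0.06,0.06,0.06,0.06,0.06,0.06,0.06,0.06,0.06,0.06,0.06,0.06,0.06]}' >/dev/null
python3 - <<'E'
from h import *
import cv2
to(W(-16,60,183))
t=eyes.camera("top");np.save("pics/top1.npy",t);s_=eyes.camera("side")
cv2.imwrite("pics/c1.png",np.hstack([cv2.resize(i[:,:,::-1],None,fx=4,fy=4,interpolation=cv2.INTER_CUBIC) for i in (t[145:245,185:285],s_[130:230,180:280])]))
E
```

```text
t 2.7667 tool d [-0.0041  0.0025  0.1135] rv [-0.001 -0.     0.009] F [0.82 0.08 0.18] q [0.01 0.34 1.34 0.   1.47 0.07] pos [0.5403 0.082  0.2965] w 0.0599
```

View pics/c1.png

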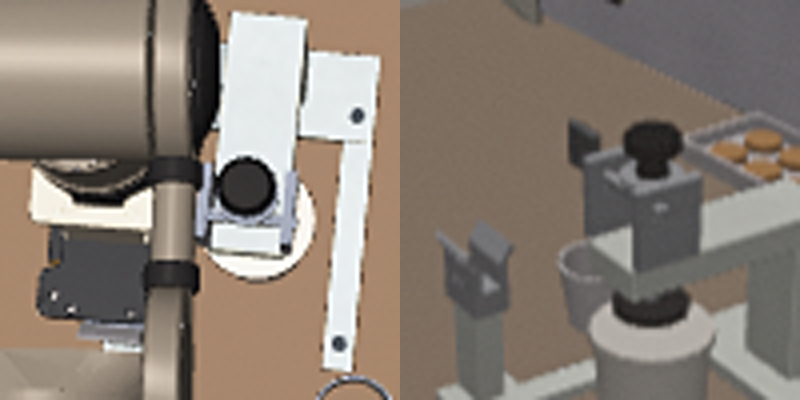

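The arm now hides the tab from above. The side view shows the pin, notch and knob unchanged, so I'll descend on the tab and pinch gently first.

```bash
python3 -m crank '{"rx": [0,0,0,0,0,0,0,0],"ry": [0,0,0,0,0,0,0,0],"rz": [0.009,0,0,0,0,0,0,0],"x": [-0.004,0,0,0,0,0,0,0],"y": [0.002,0,0,0,0,0,0,0],"z": [0.02,0.03,0.03,0.0235,0.01,0,0,0],"aperture": [0.06,0.06,0.05,0.04,0.03,0.025,0.025,0.025]}' 5 |tail -4
python3 -c "
from h import *
to(W(-16,60,183))"
```

```text
tcp_rot: [[0.068, 0.998, 0.003], [0.998, -0.068, 0.0], [0.0, 0.003, -1.0]]
wrist_force: [0.4, 0.4, -0.1]
gripper_width: 0.0267
grasp_force: 0.0
t 3.5333 tool d [ 0.     -0.001   0.0019] rv [ 0.003 -0.    -0.003] F [ 0.4   0.42 -0.15] q [0.   0.42 1.53 0.   1.19 0.07] pos [0.5434 0.0776 0.1849] w 0.0267
```

```bash
python3 -m crank '{"rx": [0,0,0,0,0,0],"ry": [0,0,0,0,0,0],"rz": [0,0,0,0,0,0],"x": [0,0,0,0,0,0],"y": [-0.0015,0,0,0,0,0],"z": [0.001,0,0,0,0,0],"aperture": [0.018,0.012,0.009,0.006,0.004,0.004]}' 5 |tail -3
python3 -c "
from h import *
to(W(-16,60,183))"
```

```text
wrist_force: [1.3, -0.0, 2.0]
gripper_width: 0.008
grasp_force: 5.0
t 4.0333 tool d [ 0.0002  0.0009 -0.0002] rv [ 0.002 -0.    -0.004] F [ 1.28 -0.02  2.04] q [ 0.    0.42  1.53 -0.    1.19  0.07] pos [0.5415 0.0776 0.1828] w 0.008
```

```bash
python3 -m crank '{"rx": [0,0,0,0],"ry": [0,0,0,0],"rz": [0,0,0,0],"x": [0,0,0.01,0.01],"y": [0,0,0,0],"z": [0,0,0,0],"aperture": [0,0,0,0]}' 30 |tail -3; python3 -m crank '{"rx": [0,0,0,0,0,0,0],"ry": [0,0,0,0,0,0,0],"rz": [0,0,0,0,0,0,0],"x": [0.012,0.012,0.012,0.012,0.01,0,0],"y": [0,0,0,0,0,0,0],"z": [0,0,0,0,0,0,0],"aperture": [0,0,0,0,0,0,0]}' |tail -3
python3 - <<'E'
from h import *
import cv2
to(W(-85,91-17.5+60,103+50))
s_=eyes.camera("side");np.save("pics/s2.npy",s_)
cv2.imwrite("pics/c2.png",cv2.resize(s_[120:250,150:310,::-1],None,fx=4,fy=4,interpolation=cv2.INTER_CUBIC))
E
```

```text
wrist_force: [3.5, -4.2, 3.1]
gripper_width: 0.0076
grasp_force: 29.9
wrist_force: [-0.4, -0.2, 0.2]
gripper_width: 0.0078
grasp_force: 30.0
t 4.95 tool d [-0.0055 -0.0665  0.0286] rv [-0.003 -0.    -0.003] F [-0.4  -0.18  0.15] q [0.14 0.46 1.47 0.   1.21 0.21] pos [0.5452 0.1565 0.1814] w 0.0078
```

View pics/c2.png

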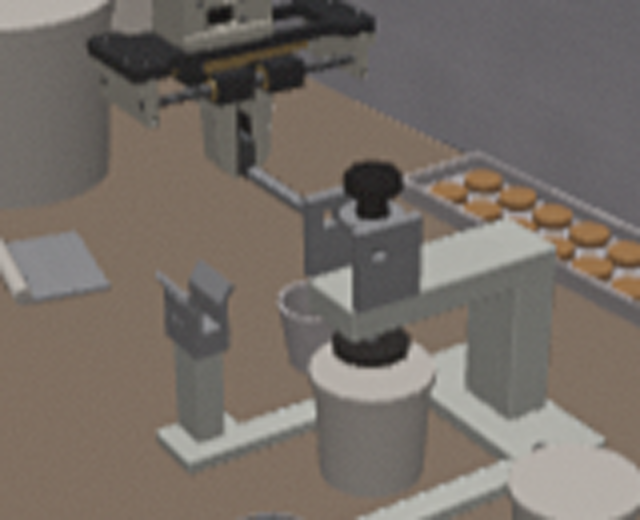

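The pin is out: the shank runs from crop (248,170) to a tip at (305,207), level and clear of the cheek. I'll check the predicted tip, then move over the notch.

```bash
python3 - <<'E'
from h import *
o=r.get_obs();T=np.array(o["tcp_rot"]);p=np.array(o["eef_pos"])+[0,0,.007]
for y in (42,-36):
    q=p+T[:,0]*(60-y)/1000*-1
    print(y,(proj("side",q)-[150,120])*4)
E
python3 -m crank '{"rx": [0,0,0,0,0,0,0,0],"ry": [0,0,0,0,0,0,0,0],"rz": [0,0,0,0,0,0,0,0],"x": [0,0,0,0,-0.002,-0.0025,0,0],"y": [-0.01,-0.015,-0.015,-0.015,-0.0115,0,0,0],"z": [0,0,0,0,0,0.01,0.0,0],"aperture": [0,0,0,0,0,0,0,0]}' |tail -3
python3 - <<'E'
from h import *
import cv2
to(W(-85,91-17.5+60,103))
s_=eyes.camera("side")
cv2.imwrite("pics/c3.png",cv2.resize(s_[130:240,120:270,::-1],None,fx=5,fy=5,interpolation=cv2.INTER_CUBIC))
E
```

```text
42 [254.50665236 170.89588569]
-36 [314.6343399  211.18575124]
wrist_force: [0.4, 1.0, -0.3]
gripper_width: 0.0078
grasp_force: 30.0
t 5.6667 tool d [ 0.0003 -0.0008  0.069 ] rv [-0.001  0.    -0.005] F [ 0.38  0.96 -0.25] q [0.16 0.36 1.66 0.   1.12 0.23] pos [0.4792 0.1552 0.172 ] w 0.0078
```

View pics/c3.png

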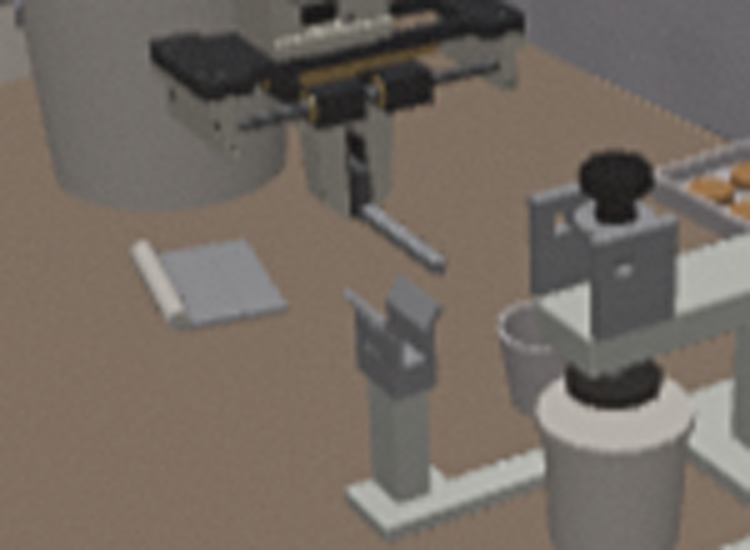

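The pin hangs level over the notch, with its tip at (440,265) and the notch at about (400,340). Lowering.

```bash
python3 -m crank '{"rx": [0,0,0,0,0,0,0],"ry": [0,0,0,0,0,0,0],"rz": [0,0,0,0,0,0,0],"x": [0,0,0,0,0,0,0],"y": [-0.001,0,0,0,0,0,0],"z": [0.015,0.015,0.015,0.01,0.006,0,0],"aperture": [0,0,0,0,0,0,0]}' |tail -3
python3 -c "
from h import *
to(W(-85,91-17.5+60,103))"
```

```text
wrist_force: [-0.7, -1.2, -0.0]
gripper_width: 0.0081
grasp_force: 30.0
t 6.3 tool d [-0.0002 -0.0005  0.0085] rv [ 0.    -0.    -0.004] F [-0.65 -1.15 -0.  ] q [0.16 0.43 1.74 0.   0.97 0.23] pos [0.4789 0.1557 0.1115] w 0.0081
```

```bash
python3 -m crank '{"rx": [0,0,0,0,0,0],"ry": [0,0,0,0,0,0],"rz": [0,0,0,0,0,0],"x": [0,0,0,0,0,0],"y": [0,0,0,0,0,0],"z": [0.004,0.002,0.001,0.001,0,0],"aperture": [0,0,0,0,0,0]}' |tail -3
python3 - <<'E'
from h import *
import cv2
to(W(-85,91-17.5+60,103))
s_=eyes.camera("side")
cv2.imwrite("pics/c4.png",cv2.resize(s_[150:240,150:270,::-1],None,fx=6,fy=6,interpolation=cv2.INTER_CUBIC))
E
```

```text
wrist_force: [0.1, 0.0, -1.2]
gripper_width: 0.008
grasp_force: 30.0
t 6.8 tool d [-0.0001 -0.0002  0.0003] rv [ 0.    -0.    -0.004] F [ 0.11  0.05 -1.24] q [0.16 0.44 1.75 0.   0.95 0.23] pos [0.4786 0.1556 0.1033] w 0.008
```

View pics/c4.png

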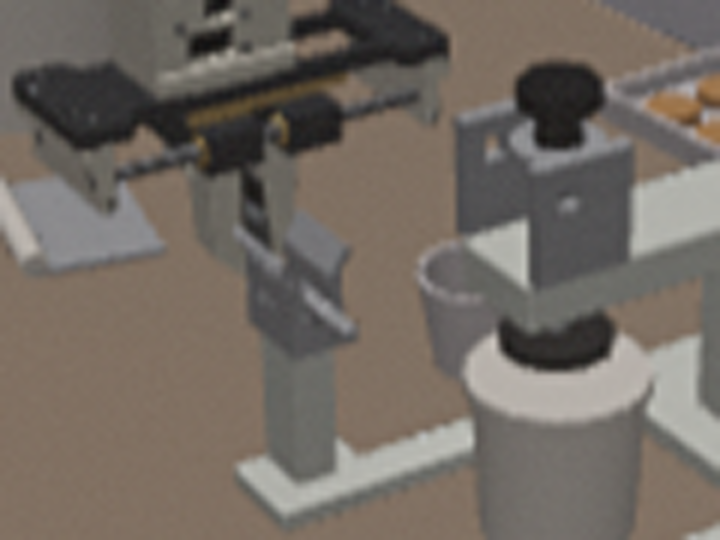

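The pin lies in the notch, with its tip at (350,330) past the near end. I'll lower until the floor is felt, then release slowly.

```bash
python3 -m crank '{"rx": [0,0,0],"ry": [0,0,0],"rz": [0,0,0],"x": [0,0,0],"y": [0,0,0],"z": [0.0007,0,0],"aperture": [0,0,0]}' 10|tail -3
python3 -m crank '{"rx": [0,0,0,0,0],"ry": [0,0,0,0,0],"rz": [0,0,0,0,0],"x": [0,0,0,0,0],"y": [0,0,0,0,0],"z": [0,0,0,0,0],"aperture": [0.01,0.014,0.02,0.03,0.03]}' 5 |tail -3
python3 -c "
from h import *
to(W(-85,91-17.5+60,103))"
```

```text
wrist_force: [0.3, 0.9, 2.5]
gripper_width: 0.0079
grasp_force: 10.0
wrist_force: [0.4, 0.0, 0.7]
gripper_width: 0.028
grasp_force: 0.0
t 7.5167 tool d [-0.0001 -0.0002 -0.0005] rv [-0.    -0.    -0.004] F [0.43 0.02 0.71] q [0.16 0.44 1.75 0.   0.95 0.23] pos [0.4785 0.1556 0.1025] w 0.028
```

```bash
python3 -m crank '{"rx": [0,0,0,0,0,0,0,0,0],"ry": [0,0,0,0,0,0,0,0,0],"rz": [0,0,0,0,0,0,0,0,0],"x": [0,0,0,0,0,0,0,0,0],"y": [0,0,0,0,0,0,0,0,0],"z": [-0.01,-0.02,-0.03,-0.035,-0.035,-0.035,-0.025,0,0],"aperture": [0.03,0.03,0.03,0.03,0.03,0.0,0.0,0,0]}' 10 |tail -3
python3 - <<'E'
from h import *
import cv2
to(W(0,0,260))
s_=eyes.camera("side")
cv2.imwrite("pics/c5.png",cv2.resize(s_[130:240,150:290,::-1],None,fx=5,fy=5,interpolation=cv2.INTER_CUBIC))
E
```

```text
wrist_force: [0.0, 0.3, -0.2]
gripper_width: 0.008
grasp_force: 0.0
t 8.2667 tool d [-0.1334  0.0848  0.0347] rv [ 0.004 -0.001 -0.004] F [ 0.01  0.34 -0.21] q [0.16 0.25 1.46 0.   1.42 0.23] pos [0.479  0.1557 0.2945] w 0.008
```

View pics/c5.png

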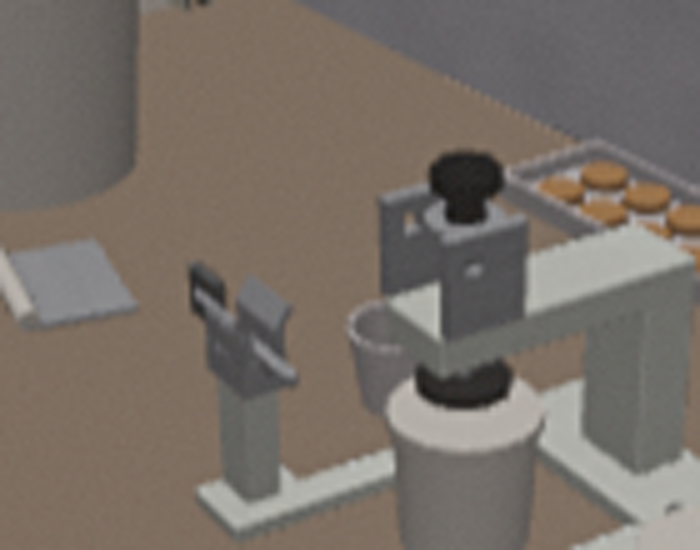

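The pin lies flat in the notch with its tab upright at (207,290), and nothing else has moved. Next I move over the knob with the fingers closed and come down to about 10 mm above it.

```bash
python3 -m crank '{"rx": [0,0,0,0,0,0,0,0,0,0,0],"ry": [0,0,0,0,0,0,0,0,0,0,0],"rz": [0,0,0,0,0,0,0,0,0,0,0],"x": [-0.0267,-0.0267,-0.0267,-0.0267,-0.0266,0,0,0,0,0,0],"y": [0.017,0.017,0.017,0.017,0.0168,0,0,0,0,0,0],"z": [0,0,0,0,0,0,0.02,0.02,0.01,0,0],"aperture": [0,0,0,0,0,0,0,0,0,0,0]}' 20 |tail -3
python3 -c "
from h import *
to(W(0,0,232))"
```

```text
wrist_force: [0.5, -1.2, 1.4]
gripper_width: 0.0002
grasp_force: 0.0
t 9.2333 tool d [-0.0002  0.0011  0.01  ] rv [-0.002 -0.    -0.004] F [ 0.53 -1.15  1.38] q [-0.11  0.39  1.42  0.    1.34 -0.04] pos [0.5535 0.0171 0.242 ] w 0.0002
```

```bash
g(){ python3 -c "
from h import *
F=[]
o=r.get_obs();print(round(o['t'],2),np.round(o['eef_pos'],4),np.round(o['wrist_force'],2))"; }
python3 -m crank '{"rx": [0,0,0],"ry": [0,0,0],"rz": [0,0,0],"x": [0,0,0],"y": [0.001,0,0],"z": [0.006,0,0],"aperture": [0,0,0]}' >/dev/null; g
python3 -m crank '{"rx": [0,0,0,0],"ry": [0,0,0,0],"rz": [0,0,0,0],"x": [0,0,0,0],"y": [0,0,0,0],"z": [0.004,0.003,0,0],"aperture": [0,0,0,0]}' >/dev/null; g
python3 -m crank '{"rx": [0,0,0,0],"ry": [0,0,0,0],"rz": [0,0,0,0],"x": [0,0,0,0],"y": [0,0,0,0],"z": [0.002,0.003,0,0],"aperture": [0,0,0,0]}' >/dev/null; g
python3 -m crank '{"rx": [0,0],"ry": [0,0],"rz": [0,0],"x": [0,0],"y": [0,0],"z": [0,0],"aperture": [0,0]}' >/dev/null; g
```

```text
9.48 [0.5551 0.0168 0.2369] [-0.21  0.2  -0.12]
9.82 [0.5554 0.0167 0.23  ] [0.91 0.78 4.64]
10.15 [0.5553 0.0166 0.2246] [2.47 1.13 3.73]
10.32 [0.5553 0.0166 0.2247] [2.94 0.96 3.93]
```

```bash
g(){ python3 -c "
from h import *
o=r.get_obs();print(round(o['t'],2),np.round(o['eef_pos'],4),np.round(o['wrist_force'],2))"; }
python3 -m crank '{"rx": [0,0,0,0],"ry": [0,0,0,0],"rz": [0,0,0,0],"x": [0,0,0,0],"y": [0,0,0,0],"z": [0.0015,0.0015,0,0],"aperture": [0,0,0,0]}' >/dev/null; g
python3 -m crank '{"rx": [0],"ry": [0],"rz": [0],"x": [0],"y": [0],"z": [0],"aperture": [0]}' >/dev/null; g
python3 -m crank '{"rx": [0,0,0,0],"ry": [0,0,0,0],"rz": [0,0,0,0],"x": [0,0,0,0],"y": [0,0,0,0],"z": [0.0015,0.0015,0,0],"aperture": [0,0,0,0]}' >/dev/null; g
python3 -m crank '{"rx": [0],"ry": [0],"rz": [0],"x": [0],"y": [0],"z": [0],"aperture": [0]}' >/dev/null; g
python3 -m crank '{"rx": [0,0,0,0],"ry": [0,0,0,0],"rz": [0,0,0,0],"x": [0,0,0,0],"y": [0,0,0,0],"z": [0.0015,0.0015,0,0],"aperture": [0,0,0,0]}' >/dev/null; g
python3 -m crank '{"rx": [0],"ry": [0],"rz": [0],"x": [0],"y": [0],"z": [0],"aperture": [0]}' >/dev/null; g
python3 -m crank '{"rx": [0,0,0,0],"ry": [0,0,0,0],"rz": [0,0,0,0],"x": [0,0,0,0],"y": [0,0,0,0],"z": [0.0015,0.0005,0,0],"aperture": [0,0,0,0]}' >/dev/null; g
python3 -m crank '{"rx": [0],"ry": [0],"rz": [0],"x": [0],"y": [0],"z": [0],"aperture": [0]}' >/dev/null; g
python3 -m crank '{"rx": [0],"ry": [0],"rz": [0],"x": [0],"y": [0],"z": [0],"aperture": [0]}' >/dev/null; g
```

```text
10.65 [0.555  0.0166 0.2214] [3.09 1.36 3.96]
10.73 [0.555  0.0166 0.2215] [3.29 0.27 5.29]
11.07 [0.555  0.0166 0.2188] [3.02 0.15 7.04]
11.15 [0.555  0.0166 0.2188] [1.91 0.76 6.01]
11.48 [0.555  0.0166 0.216 ] [2.26 0.6  7.67]
11.57 [0.555  0.0166 0.2161] [2.92 1.35 6.67]
11.9 [0.555  0.0166 0.2142] [0.63 1.4  8.71]
11.98 [0.555  0.0166 0.2142] [1.06 1.35 8.36]
12.07 [0.555  0.0166 0.2142] [2.19 0.7  7.69]
```

Force against travel fits the tall tub: the foot met the lid near z 0.220. 4 mm more gives a 10 mm squeeze.

```bash
python3 -m crank '{"rx": [0,0,0,0,0,0],"ry": [0,0,0,0,0,0],"rz": [0,0,0,0,0,0],"x": [0,0,0,0,0,0],"y": [0,0,0,0,0,0],"z": [0.0015,0.0015,0.0014,0,0,0],"aperture": [0,0,0,0,0,0]}' >/dev/null
python3 - <<'E'
from h import *
import cv2
F=[]
for i in range(12):
    s_=eyes.camera("side");o=r.get_obs();F.append(o["wrist_force"])
print(o["t"],np.round(o["eef_pos"],4),np.mean(F,0))
cv2.imwrite("pics/c6.png",cv2.resize(s_[120:280,150:310,::-1],None,fx=3.7,fy=3.7,interpolation=cv2.INTER_CUBIC))
E
```

```text
13.1667 [0.555  0.0166 0.2102] [ 0.81041293  0.94059427 10.31684481]
```

View pics/c6.png

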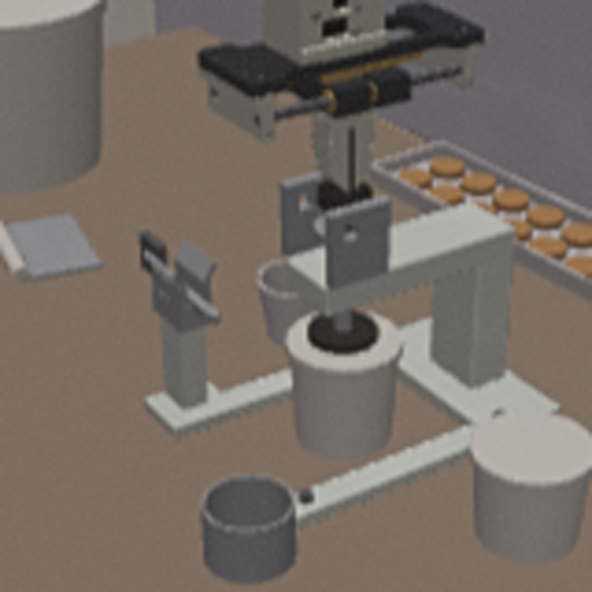

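The knob is held down, the foot sits on the lid at (343,330), the pin rests in the notch, and the average force is 10.3 N, which matches a squeeze of about 10 mm.

```bash
python3 -c "
from bench import r
print(r.finish_job())"
```

```text
the job is handed in; nothing more can be done
None
```

The pin lies flat in the notch, and I handed the job in at about 13 s with the knob held 22 mm down: roughly 10 mm of foot squeeze on the tall tub's lid, judged from fingertip height and the 10.3 N push.

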